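# Contour sanding block back in its row

### The job

The sanding block that stands on the bench was left on its rounded cork sole, where it rocks at a touch. Steady it, tip it over onto one of its flat flanks and put it back in its place in the shallow wooden tray, between the block with the slightly curved sole and the one with the most rounded sole; these have slid too close together, so push them apart to make room. It must end lying flat on the tray's floor in line with the row, its cork sole facing the same way as the other blocks' soles; the other blocks stay lying flat in the tray in their order, and everything else on the bench stays where it is.

Things in the scene. Friction and masses are not known exactly. Their poses are not given: they have to be found in the camera images.
- block_curved: Loose wooden sanding block, 0.10 to 0.21 kg: 64 mm long (x), 56 wide over its flat flanks (y), 54 from curved cork sole (radius 40) to flat back (z points to the back). Origin at its centre. Starts on its sole behind the tray, yaw of its x -0.45 to 0.05 rad, perhaps rocking 0.3 rad about x, 0.7 s a swing. The flat ends can be gripped. On a flank its y is vertical, origin 28 mm up.
- till: Fixed shallow plywood tray with the row. Origin: centre of its underside; x away from the robot, y to its left along the row, yaw within 0.15 rad. Floor 8 mm up. Room for the row: 232 mm in y between end cheeks 12 thick and 42 high, 74 mm in x between lips 7 thick, tops 14 mm above the bench. Four blocks take 216 of the 232 mm.
- block_flat: Of the loose block's sizes, 0.15 kg, lying loose in the tray on a flank (56 mm high so), sole to the tray's +y. Origin at its centre; x along its length, y from back to sole, z up. Sole all but flat. First of the row, at the +y end.
- block_slight: Of the loose block's sizes, 0.15 kg, lying loose in the tray on a flank (56 mm high so), sole to the tray's +y. Origin at its centre; x along its length, y from back to sole, z up. Sole slightly curved (radius 75 mm). Second of the row; the loose block's place is at its back, on its -y side.
- block_round: Of the loose block's sizes, 0.15 kg, lying loose in the tray on a flank (56 mm high so), sole to the tray's +y. Origin at its centre; x along its length, y from back to sole, z up. Sole the most rounded (radius 29.5). Last, at the -y end. At first 40 to 47 mm are free between it and the slight one; pushed apart (under 3 N) they leave 70.
- tape_masking: Roll of masking tape lying flat, 105 mm across and 24 mm high, a bystander; origin at the centre of its underside.
- pencil: Pencil lying at the left of the tray, 180 mm long, a bystander; origin at the centre of its underside.
- spring_clamp: Black spring clamp lying flat, 111 x 63 x 18 mm, a bystander; origin at the centre of its underside.
- screw_jar: Glass jar of screws with a lid, 66 mm across and 83 mm high, standing near the back edge, a bystander; origin at the centre of its underside.
Not all that is in view belongs to the job. Leave any blue or red look-alike of the block_round alone.

How it is judged:
At the end, for the whole second after the job is handed in: The four blocks rest in the tray on their flanks (level within 0.06 rad, within 10 mm of its middle line), in the order flat, slight, loose, round, centres 48 to 78 mm apart; the loose one is in line within 0.12 rad, sole to the slight block's back, back to the round one's sole (z of block_slight in the frame of block_curved between -0.078 and -0.048 m and z of block_round in the frame of block_curved between 0.048 and 0.078 m and y of block_flat in the frame of block_slight between 0.048 and 0.078 m and x of block_curved in the frame of till between -0.01 and 0.01 m and z of block_curved in the frame of till between 0.033 and 0.039 m and angle between the y axis of block_curved and the z axis of till, either way round below 0.06 rad and angle between the x axis of block_curved and the x axis of till, either way round below 0.12 rad and z of block_flat in the frame of till between 0.033 and 0.039 m and x of block_flat in the frame of till between -0.01 and 0.01 m and angle between the z axis of each of block_flat, block_slight, block_round and the z axis of till, either way round below 0.06 rad and z of block_slight in the frame of till between 0.033 and 0.039 m and x of block_slight in the frame of till between -0.01 and 0.01 m and z of block_round in the frame of till between 0.033 and 0.039 m and x of block_round in the frame of till between -0.01 and 0.01 m and linear speed of each of block_flat, block_slight, block_round, block_curved below 0.02 m/s); the robot touches nothing.
It fails at once if a bystander (roll of tape, pencil, spring clamp or jar) is moved by more than 30 mm (distance of any of tape_masking, pencil, spring_clamp, screw_jar from where it was at the start of the episode above 0.03 m).
It also fails if it takes over 72 s, if anything falls off the work surface, if the arm or the gripper's body presses on something with over 40 N, if the wrist force passes 120 N, or if a joint passes its speed limit or range.

### The arm

A 6-joint arm with a two-finger parallel gripper is mounted at the origin on a cart in front of the work surface, level with it; the furniture and walls round the work are solid. World frame = base frame: x ahead of the robot, y to its left, z up, the work surface at z = 0. Lengths are in m, angles in rad, forces in N, time in s.
With the tool pointing down it reaches from about 0.425 to 0.95 m from the base axis. Payload 3.5 kg.
Tool frame: the origin (TCP) lies midway between the tips of the shut fingers; the grasp point (between the pads) lies 19 mm behind it; z points along the fingers, y is the line along which they close (so a half turn about z gives the same grasp; the last joint's range is limited). The gripper opens to 85 mm and grips with 20 to 120 N. Pads are 22 mm wide; open, the fingers measure 114 mm over their backs; the gripper's body (76 mm by 85 mm) begins 54 mm behind the grasp point. The pads swing forward as they close: fully open they stand 13 mm farther back than shut.
Start: joints at [-1.387, 0.286, 1.577, -0, 1.279, -0.15], TCP at [0.221, -0.638, 0.231] pointing down, gripper open.
Joint ranges: [-2.77, 2.77], [-0.9, 2.22], [0.21, 2.48], [-1.53, 4.67], [0.24, 2.81], [-2.84, 2.84]. Speed limits (rad/s): [2.79, 2.79, 3.14, 3.14, 3.14, 3.14].

### API

Orientations are given as a unit quaternion [x, y, z, w].
In Python, from plant import ctrl gives the robot as it stands.
- The arm moves only by the tool send_rows, never from a script. Its argument "series" is a list that holds one entry, the list of rows, each a list of 7 numbers: the shift along the tool's x, y, z in cm, then the turn, a rotation vector about the tool's x, y, z in rad, then the opening, from -1 (shut) to 1 (fully open). In form: [[[x, y, z, rx, ry, rz, jaw], ...]]. A call has 1 to 10 rows; each row shifts and turns the commanded pose from where the row before left it, along the tool's axes as they then stand; what a row does not reach is not made up. A row lasts 1/8 s, in which the tool goes at most 62.5 mm and 10.7 degrees, less where a joint would pass 70% of its speed; a pose out of reach is approached as far as the arm can. A call is refused whole if a number of a shift passes 6.25 or a number of a turn 0.188, either way. A call with a gripper value outside its range is refused whole. The fingers move at their own pace and stop on an object; "force" is the grip in N (left out, the last holds). Time passes only in rows, so rows that do not move let the fingers close. It gives the time, the measured TCP pose, the force, the opening and the grip force at its end, in the units of the state.
- ctrl.get_state(): the state, without advancing time (a new reading comes with each control period).
- ctrl.read_camera(name): name is "scene" or "top" or "wrist"; returns a dict with "img" (420x560x3 uint8, red, green, blue), "fx", "fy", "cx", "cy" (pixels), "R" (3x3) and "t" (3): a world point X has camera coordinates R X + t; the wrist camera has in their place "hand_eye" (4x4, takes a point from camera to tool coordinates, whose origin is the TCP and whose axes are the flange's). Camera axes: x right, y down, z forward; pixel columns grow to the right and rows downward; lengths in m; the calibration is good to about 2 mm. The wrist camera is an equidistant fisheye: a pixel r from the principal point sees the ray r / f radians off the axis. A picture is of the moment at which its call begins: read the wrist's pose just before it. There is no depth.
- ctrl.sign_off(): hands the job in; it is judged then, once.
The state is a dict: "time": time; "qpos": joint angles; "dq": joint speeds; "joint_efforts": joint torques, N m; "eef_pos": TCP position; "tcp_rot": TCP orientation; "contact_force": force on the tool from outside, world axes, zero at the start; "wrist_torque": the same for the moment, N m; "opening": opening from 0.0 (shut) to 1.0 (fully open); "finger_force": force on a finger pad.
Only numpy, scipy, OpenCV 4.12 (cv2) and the standard library are available. Lean on these libraries where they do the work, as an engineer would, in place of code of your own. Each camera call takes 0.05 s, during which the arm holds its last target. There are 200 camera calls.

## Working session

There is one attempt and no reset: what is moved stays moved. The work goes in short steps, Python scripts to look and compute and a tool call to move; the robot and the scene stay as the last step left them, time stands still between calls to the robot, and variables do not carry over. Pictures are saved under pics/ and viewed, at most 12 in all, crops included, and the job is handed in when it is done.

Besides the shell and the picture viewer there is one more tool, called as name(argument=value, ...), one argument or row to a line, values as JSON. send_rows: Moves the arm, as the interface text tells. Its arguments: {"type":"object","properties":{"series":{"type":"array"},"force":{"type":"number"}},"required":["series"]}

```bash
ls; mkdir -p pics; python3 - <<'E'
from plant import ctrl
import cv2,numpy as np
s=ctrl.get_state();print(s)
for n in("top","scene"):
    c=ctrl.read_camera(n);cv2.imwrite(f"pics/{n}0.png",c["img"][:,:,::-1]);print(n,c["fx"],c["fy"],c["cx"],c["cy"],np.round(c["R"],4).tolist(),np.round(c["t"],4).tolist())
E
```

```text
pics
{'time': 0.0, 'qpos': array([-1.38698434e+00,  2.87182190e-01,  1.57817446e+00, -1.60969320e-05,
        1.27860675e+00, -1.49952402e-01]), 'dq': array([-0.00017864,  0.00096502,  0.0011263 ,  0.00139685, -0.00030633,
       -0.00162565]), 'joint_efforts': array([ 1.07062999e-03, -4.05971897e+01, -2.92628288e+01, -1.34793063e-04,
        5.86094975e-03,  5.48333730e-06]), 'eef_pos': array([ 0.22106431, -0.63707723,  0.22993754]), 'tcp_rot': array([ 9.86106374e-01,  1.66110850e-01, -2.77706280e-05, -1.18507198e-03]), 'contact_force': array([0.07130571, 0.42687384, 0.63721712]), 'wrist_torque': array([-0.00258564, -0.02966926, -0.04406133]), 'finger_force': 0.0, 'opening': 0.9999719964380269}
top 391.30894814988886 391.30894814988886 277.83705396269414 205.38194288437217 [[-0.0207, -0.9998, 0.0035], [-0.9948, 0.0203, -0.0995], [0.0994, -0.0056, -0.995]] [-0.0356, 0.5429, 1.0639]
scene 528.6901850480133 528.6901850480133 282.7968518770722 216.7986860554115 [[-0.7964, -0.6045, 0.016], [-0.3757, 0.474, -0.7963], [0.4738, -0.6402, -0.6046]] [0.3909, 0.2873, 1.1538]
```

View pics/top0.png

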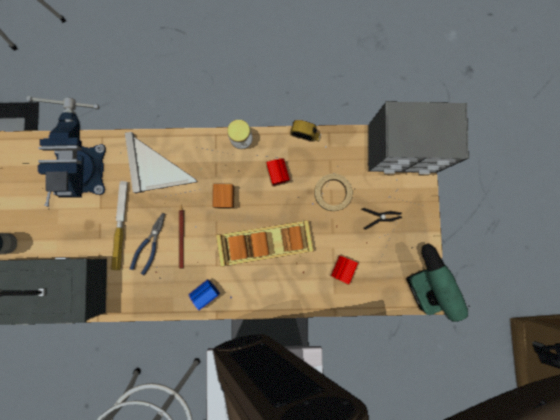

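View pics/scene0.png

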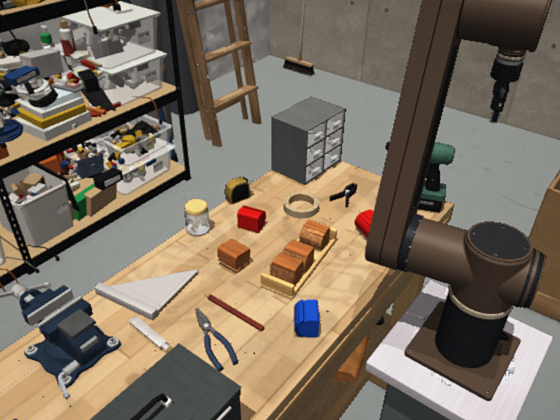

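The top view shows the tray spanning about (218–312, 222–265), with three blocks in it and the gap at about (278,242). The loose block is at (223,195). The scene view shows the same layout, with the loose block at (235,255) and the tray at about (300,262).

```bash
cat > h.py <<'E'
import numpy as np,cv2
from plant import ctrl
from scipy.spatial.transform import Rotation as Rot
def ray(c,uv,z):
    R=np.array(c["R"]);t=np.array(c["t"]);o=-R.T@t
    d=R.T@np.array([(uv[0]-c["cx"])/c["fx"],(uv[1]-c["cy"])/c["fy"],1])
    return o+d*(z-o[2])/d[2]
def rect(c,mask,z,box):
    m=np.zeros_like(mask);x0,y0,x1,y1=box;m[y0:y1,x0:x1]=mask[y0:y1,x0:x1]
    cs,_=cv2.findContours(m,cv2.RETR_EXTERNAL,cv2.CHAIN_APPROX_NONE)
    out=[]
    for k in cs:
        if cv2.contourArea(k)<80: continue
        P=np.array([ray(c,p[0],z)[:2] for p in k],np.float32)
        r=cv2.minAreaRect(P*1000);out.append(r)
    return out
E
python3 - <<'E'
from h import *
c=ctrl.read_camera("top");im=c["img"];cv2.imwrite("pics/t1.png",cv2.resize(im[165:285,180:345,::-1],None,fx=4.8,fy=4.8,interpolation=cv2.INTER_CUBIC))
hsv=cv2.cvtColor(im,cv2.COLOR_RGB2HSV)
for p in[(223,195),(236,246),(260,244),(278,242),(295,238),(265,225),(220,250),(200,210),(310,232)]: print(p,im[p[1],p[0]],hsv[p[1],p[0]])
E
```

```text
(223, 195) [150  92  43] [ 14 182 150]
(236, 246) [179 107  50] [ 13 184 179]
(260, 244) [171 102  48] [ 13 183 171]
(278, 242) [195 179 115] [ 24 105 195]
(295, 238) [169 101  45] [ 14 187 169]
(265, 225) [171 139  95] [ 17 113 171]
(220, 250) [190 178 102] [ 26 118 190]
(200, 210) [177 147 104] [ 18 105 177]
(310, 232) [141 116  69] [ 20 130 141]
```

View pics/t1.png

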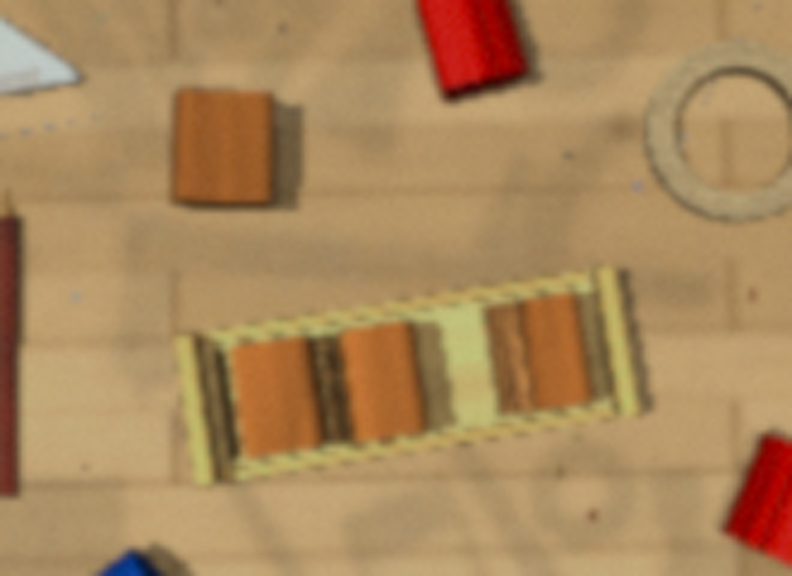

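The crop shows the loose block's top at about (223,147), near-square to the image. The tray cheeks are at (195,410) and (620,340). The blocks are at (278,397), (383,382) and (540,352), and the bare floor of the gap is at (468,365).

```bash
python3 - <<'E'
from h import *
c=ctrl.read_camera("top");im=c["img"]
f=lambda p:((p[0]+.5)/4.8-.5+180,(p[1]+.5)/4.8-.5+165)
L=[ray(c,f(p),.042)[:2] for p in[(177,338),(195,335),(213,480),(196,484)]]
Rr=[ray(c,f(p),.042)[:2] for p in[(599,268),(617,266),(641,411),(623,415)]]
l=np.mean(L,0);r=np.mean(Rr,0);v=l-r;th=np.arctan2(-v[0],v[1])
print("tray",(l+r)/2,"len",np.linalg.norm(v),"yaw",th)
R2=np.array([[np.cos(th),np.sin(th)],[-np.sin(th),np.cos(th)]])
for n,P in dict(slight_top=[(344,330),(409,322),(424,432),(360,441)],flat_top=[(234,347),(305,337),(320,446),(250,455)],round_top=[(524,297),(574,292),(590,400),(538,408)]).items():
    print(n,np.round([R2@(ray(c,f(p),.064)[:2]-(l+r)/2) for p in P],4).tolist())
hsv=cv2.cvtColor(im,cv2.COLOR_RGB2HSV)
m=cv2.inRange(hsv,(8,160,100),(17,255,255))
print("loose",rect(c,m,.054,(205,175,245,215)))
P=[ray(c,f(p),.054)[:2] for p in[(177,89),(271,92),(271,204),(174,202)]];print(np.round(P,4).tolist(),np.mean(P,0))
# two-view check
s=ctrl.read_camera("scene")
h2=cv2.cvtColor(s["img"],cv2.COLOR_RGB2HSV)
cv2.imwrite("pics/s1.png",cv2.resize(s["img"][215:305,200:345,::-1],None,fx=5.5,fy=5.5,interpolation=cv2.INTER_CUBIC))
E
```

```text
tray [ 0.4395385  -0.00853169] len 0.24400876431236662 yaw 0.14028803382583901
slight_top [[0.0298, 0.0307], [0.0283, -0.0057], [-0.0331, -0.0044], [-0.0323, 0.0314]]
flat_top [[0.0302, 0.0926], [0.0294, 0.0527], [-0.0314, 0.0537], [-0.0301, 0.0927]]
round_top [[0.0318, -0.0713], [0.0301, -0.0993], [-0.0305, -0.0981], [-0.0302, -0.0689]]
loose [((570.7324829101562, 91.44218444824219), (54.912437438964844, 60.41566467285156), 88.84251403808594)]
[[0.6039, 0.1198], [0.6011, 0.0663], [0.537, 0.067], [0.5393, 0.1218]] [0.57030689 0.09374843]
```

View pics/s1.png

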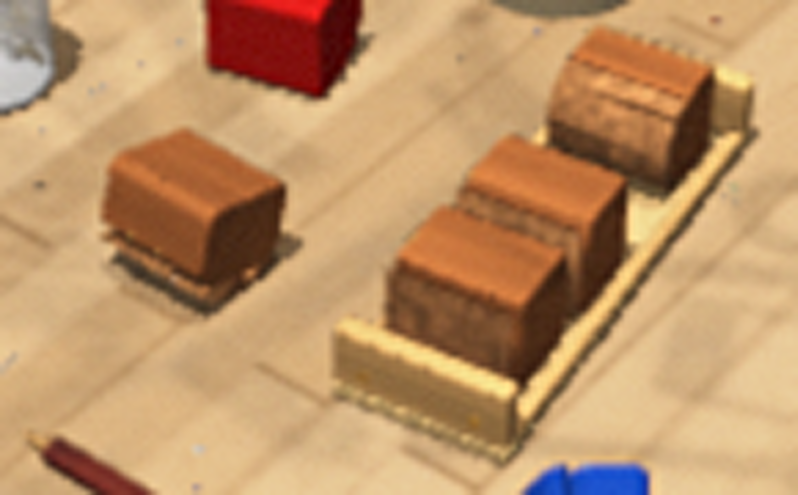

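The scene crop shows the loose block at (195,215), standing level on its sole. The tray row is as expected: flat at (475,280), slight at (545,215) and round at (640,100), with the gap in front of the round one. I'll push the blocks apart first.

```bash
cat >> h.py <<'E'
TC=np.array([.4395,-.0085]);TH=.14
def tray(x,y): return TC+np.array([np.cos(TH)*x-np.sin(TH)*y,np.sin(TH)*x+np.cos(TH)*y])
def down(yaw): # tool down, tool x at given yaw
    return Rot.from_matrix(np.array([[np.cos(yaw),np.sin(yaw),0],[np.sin(yaw),-np.cos(yaw),0],[0,0,-1]]))
def plan(*wps):
    s=ctrl.get_state();p=s["eef_pos"];r=Rot.from_quat(s["tcp_rot"])
    print("t",round(s["time"],2),"p",np.round(p,4),"yaw",np.round(np.arctan2(*r.as_matrix()[[1,0],0]),3),"q",np.round(s["qpos"],2),"open",round(s["opening"],3),"F",np.round(s["contact_force"],1))
    for q,rr in wps:
        rr=r if rr is None else rr
        print("shift cm",np.round(r.inv().apply(np.array(q)-p)*100,2),"then turn",np.round((r.inv()*rr).as_rotvec(),3));p=np.array(q);r=rr
E
python3 - <<'E'
from h import *
g=tray(0,-.0255)
plan(((.46,-.30,.23),None),((*g,.15),down(.14)),((*g,.025),None))
E
```

```text
t 0.25 p [ 0.2211 -0.6374  0.2306] yaw 0.334 q [-1.39  0.29  1.58  0.    1.28 -0.15] open 0.997 F [-0.3  0.2 -0.3]
shift cm [ 33.62 -24.05   0.1 ] then turn [0. 0. 0.]
shift cm [  7.12 -25.7    8.03] then turn [-0.001 -0.     0.194]
shift cm [ 0.   0.  12.5] then turn [0. 0. 0.]
```

send_rows(
  series=[
    [[4.2, -3.0, 0, 0, 0, 0, -1], [4.2, -3.0, 0, 0, 0, 0, -1], [4.2, -3.0, 0, 0, 0, 0, -1], [4.2, -3.0, 0, 0, 0, 0, -1], [4.2, -3.0, 0, 0, 0, 0, -1], [4.2, -3.0, 0, 0, 0, 0, -1], [4.2, -3.0, 0, 0, 0, 0, -1], [4.2, -3.0, 0, 0, 0, 0, -1]],
  ],
)

```text
time: 1.25
eef_pos: [0.4607, -0.2994, 0.2314]
tcp_rot: [0.986, 0.166, 0.0, 0.0]
contact_force: [0.0, -0.7, -0.2]
opening: 0.004
finger_force: 0.0
```

send_rows(
  series=[
    [[1.0, -3.6, 1.1, 0, 0, 0, -1], [1.0, -3.6, 1.1, 0, 0, 0, -1], [1.0, -3.6, 1.1, 0, 0, 0, -1], [1.0, -3.6, 1.1, 0, 0, 0, -1], [1.0, -3.6, 1.1, 0, 0, 0, -1], [1.0, -3.6, 1.1, 0, 0, 0, -1], [1.0, -4.0, 1.1, 0, 0, 0, -1], [0, 0, 0, 0, 0, 0.1, -1], [0, 0, 0, 0, 0, 0.094, -1], [0, 0, 0, 0, 0, 0, -1]],
  ],
)

```text
time: 2.5
eef_pos: [0.4422, -0.0359, 0.1544]
tcp_rot: [0.998, 0.071, 0.0, 0.0]
contact_force: [0.8, -0.9, -0.2]
opening: 0.001
finger_force: 0.0
```

```bash
python3 - <<'E'
from h import *
g=tray(0,-.0255)
plan(((*g,.15),down(.14)),((*g,.025),None))
for n in("wrist",):
    c=ctrl.read_camera(n);cv2.imwrite("pics/w1.png",c["img"][:,:,::-1]);print(c["fx"],c["cx"],c["cy"],np.round(c["hand_eye"],4).tolist())
E
```

```text
t 2.5 p [ 0.4422 -0.0359  0.1544] yaw 0.141 q [-0.31 -0.16  2.19 -0.    1.11  1.12] open 0.001 F [ 0.8 -0.9 -0.2]
shift cm [ 0.11 -0.2   0.44] then turn [ 0.    -0.     0.001]
shift cm [ 0.   0.  12.5] then turn [0. 0. 0.]
325.19226210127806 277.3580565694218 214.43206938989462 [[-0.0003, -0.9564, -0.292, 0.075], [1.0, -0.0002, -0.0007, -0.0002], [0.0006, -0.292, 0.9564, -0.1436], [0.0, 0.0, 0.0, 1.0]]
```

View pics/w1.png

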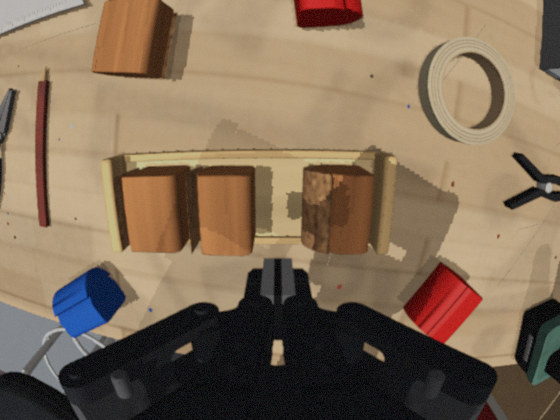

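The wrist view shows the gap between the slight block's right edge at x≈255 and the round block's sole at x≈303. The shut fingers are at (277,265), the cheeks at x≈112 and 385, and the lips at y≈155 (far) and y≈240 (near).

```bash
cat >> h.py <<'E'
def wray(c,s,uv,z):
    d=np.array([uv[0]-c["cx"],uv[1]-c["cy"]]);r=np.hypot(*d);a=r/c["fx"]
    v=np.array([*(d/r*np.sin(a)),np.cos(a)]);H=np.array(c["hand_eye"]);R=Rot.from_quat(s["tcp_rot"])
    o=s["eef_pos"]+R.apply(H[:3,3]);w=R.apply(H[:3,:3]@v);return o+w*(z-o[2])/w[2]
def intray(P):
    d=np.array(P)[:2]-TC;return np.round([np.cos(TH)*d[0]+np.sin(TH)*d[1],-np.sin(TH)*d[0]+np.cos(TH)*d[1]],4)
E
python3 - <<'E'
from h import *
s=ctrl.get_state();c=ctrl.read_camera("wrist")
for n,p,z in[("cheekL",(105,160),.042),("cheekL",(111,250),.042),("cheekR",(396,158),.042),("cheekR",(392,253),.042),("slight far-right",(253,168),.064),("slight near right",(253,253),.064),("round sole",(303,200),.036),("far lip outer",(255,151),.014),("near lip inner",(275,237),.014),("loose",(101,0),.054),("loose near L",(94,72),.054),("loose nearR",(156,77),.054)]:
    P=wray(c,s,p,z);print(n,np.round(P,4),intray(P))
E
```

```text
cheekL [0.467  0.1194 0.042 ] [0.0451 0.1228]
cheekL [0.3823 0.1142 0.042 ] [-0.0395  0.1294]
cheekR [ 0.5011 -0.1262  0.042 ] [ 0.0445 -0.1251]
cheekR [ 0.4178 -0.1431  0.042 ] [-0.0403 -0.1302]
slight far-right [ 0.4782 -0.0127  0.064 ] [ 0.0377 -0.0096]
slight near right [ 0.4117 -0.0207  0.064 ] [-0.0292 -0.0082]
round sole [ 0.4528 -0.0558  0.036 ] [ 0.0065 -0.0487]
far lip outer [ 0.4853 -0.0098  0.014 ] [ 0.0451 -0.0077]
near lip inner [ 0.4085 -0.0382  0.014 ] [-0.0348 -0.0251]
loose [0.6064 0.1355 0.054 ] [0.1853 0.1193]
loose near L [0.5424 0.1303 0.054 ] [0.1213 0.1231]
loose nearR [0.539  0.0723 0.054 ] [0.1098 0.0661]
```

send_rows(
  series=[
    [[0.2, 0.1, 2.5, 0, 0, 0, -1], [0, 0, 2.5, 0, 0, 0, -1], [0, 0, 2.0, 0, 0, 0, -1], [0, 0, 1.5, 0, 0, 0, -1], [0, 0, 1.5, 0, 0, 0, -1], [0, 0, 1.5, 0, 0, 0, -1], [0, 0, 1.3, 0, 0, 0, -1], [0, 0, 0, 0, 0, 0, -1]],
  ],
)

```text
time: 3.6
eef_pos: [0.4435, -0.0365, 0.0251]
tcp_rot: [0.998, 0.07, -0.001, -0.0]
contact_force: [-0.3, -0.6, -0.0]
opening: 0.003
finger_force: 0.0
```

send_rows(
  series=[
    [[0, -0.4, 0, 0, 0, 0, -1], [0, -0.4, 0, 0, 0, 0, -1], [0, -0.3, 0, 0, 0, 0, -1], [0, -0.3, 0, 0, 0, 0, -1], [0, -0.3, 0, 0, 0, 0, -1], [0, -0.2, 0, 0, 0, 0, -1]],
  ],
)

```text
time: 4.35
eef_pos: [0.4421, -0.018, 0.0267]
tcp_rot: [0.998, 0.07, 0.0, 0.0]
contact_force: [0.1, -1.9, 1.6]
opening: -0.002
finger_force: 1.1
```

send_rows(
  series=[
    [[0, -0.1, 0, 0, 0, 0, -1], [0, -0.1, 0, 0, 0, 0, -1], [0, 0, 0, 0, 0, 0, -1]],
  ],
)

```text
time: 4.72
eef_pos: [0.4414, -0.0159, 0.0263]
tcp_rot: [0.998, 0.07, 0.0, -0.0]
contact_force: [1.2, -1.0, 1.3]
opening: 0.0
finger_force: 0.8
```

send_rows(
  series=[
    [[0, -0.15, 0, 0, 0, 0, -1], [0, -0.15, 0, 0, 0, 0, -1], [0, 0, 0, 0, 0, 0, -1]],
  ],
)

```text
time: 5.1
eef_pos: [0.4412, -0.0131, 0.0264]
tcp_rot: [0.998, 0.07, 0.0, 0.0]
contact_force: [1.5, -2.5, 0.6]
opening: 0.001
finger_force: 1.6
```

send_rows(
  series=[
    [[0, -0.15, 0, 0, 0, 0, -1], [0, 0, 0, 0, 0, 0, -1]],
  ],
)

```text
time: 5.35
eef_pos: [0.4415, -0.0128, 0.0269]
tcp_rot: [0.998, 0.071, 0.001, 0.002]
contact_force: [0.4, -7.0, 1.9]
opening: 0.001
finger_force: 4.0
```

send_rows(
  series=[
    [[0, 0.4, 0, 0, 0, 0, -1], [0, 0.6, 0, 0, 0, 0, -1], [0, 0.6, 0, 0, 0, 0, -1], [0, 0.5, 0, 0, 0, 0, -1], [0, 0.4, 0, 0, 0, 0, -1], [0, 0.4, 0, 0, 0, 0, -1], [0, 0.3, 0, 0, 0, 0, -1], [0, 0.3, 0, 0, 0, 0, -1], [0, 0.3, 0, 0, 0, 0, -1], [0, 0.1, 0, 0, 0, 0, -1]],
  ],
)

```text
time: 6.6
eef_pos: [0.4462, -0.0503, 0.0263]
tcp_rot: [0.998, 0.07, -0.0, -0.0]
contact_force: [-0.1, 0.5, 0.5]
opening: -0.001
finger_force: 0.5
```

send_rows(
  series=[
    [[0, 0.15, 0, 0, 0, 0, -1], [0, 0, 0, 0, 0, 0, -1]],
  ],
)

```text
time: 6.85
eef_pos: [0.4465, -0.0518, 0.0263]
tcp_rot: [0.998, 0.07, 0.0, 0.0]
contact_force: [0.3, 0.3, -0.1]
opening: -0.003
finger_force: 0.1
```

send_rows(
  series=[
    [[0, 0.15, 0, 0, 0, 0, -1], [0, 0.1, 0, 0, 0, 0, -1], [0, 0, 0, 0, 0, 0, -1]],
  ],
)

```text
time: 7.22
eef_pos: [0.4468, -0.0542, 0.0263]
tcp_rot: [0.998, 0.07, -0.0, 0.0]
contact_force: [-0.2, -0.4, 0.0]
opening: 0.001
finger_force: 0.2
```

send_rows(
  series=[
    [[0, 0.15, 0, 0, 0, 0, -1], [0, 0, 0, 0, 0, 0, -1]],
  ],
)

```text
time: 7.48
eef_pos: [0.447, -0.0554, 0.0263]
tcp_rot: [0.998, 0.07, -0.0, -0.0]
contact_force: [0.4, 2.9, -0.0]
opening: -0.003
finger_force: 1.1
```

The row is spread to a gap of about 71 mm. Next, go to the loose block, tilted 30° about its x so that the 90° tip stays clear of the bench.

```bash
cat >> h.py <<'E'
def tilt(yaw,phi): # tool x ~ +y (yaw), tilted by phi about the block's x (=tool y)
    return down(yaw+np.pi/2)*Rot.from_rotvec([0,phi,0])
E
python3 - <<'E'
from h import *
s=ctrl.get_state();p=s["eef_pos"]
B=np.array([.5705,.0925,.033]);T=tilt(-.03,-np.pi/6);d=T.as_matrix()[:,2];print("tooldir",d)
print(Rot.as_matrix(tilt(-.03,np.pi/3))[:,2])
plan((p+[-.001,.012,0],None),(p+[-.001,.012,.13],down(np.pi/2-.03)),((*(B-d*.08)[:2],.157),T),(B-.08*d,None),(B+.024*d,None))
E
```

```text
tooldir [-0.01499775 -0.49977502 -0.8660254 ]
[ 0.02597687  0.86563572 -0.5       ]
t 7.47 p [ 0.447  -0.0554  0.0263] yaw 0.14 q [-0.35  0.08  2.24  0.    0.82  1.08] open -0.003 F [ 0.4  2.9 -0. ]
shift cm [ 0.07 -1.2   0.  ] then turn [0. 0. 0.]
shift cm [-0.0e+00 -1.0e-02 -1.3e+01] then turn [-1.000e-03 -0.000e+00 -1.401e+00]
shift cm [17.96 12.04 -0.07] then turn [ 0.    -0.524  0.   ]
shift cm [ 2.74 -0.    4.74] then turn [0. 0. 0.]
shift cm [ 0.   0.  10.4] then turn [0. 0. 0.]
```

send_rows(
  series=[
    [[0, -0.6, 0, 0, 0, 0, -1], [0, -0.6, 0, 0, 0, 0, -1], [0, 0, -2.5, 0, 0, 0, -1], [0, 0, -3.5, 0, 0, 0, -1], [0, 0, -3.5, 0, 0, 0, -1], [0, 0, -3.5, 0, 0, 0, -1], [0, 0, 0, 0, 0, -0.18, 1], [0, 0, 0, 0, 0, -0.18, 1], [0, 0, 0, 0, 0, -0.18, 1], [0, 0, 0, 0, 0, -0.18, 1]],
  ],
)

```text
time: 8.72
eef_pos: [0.4452, -0.0434, 0.1562]
tcp_rot: [0.908, 0.42, -0.0, 0.0]
contact_force: [0.1, -0.1, -0.6]
opening: 0.844
finger_force: 0.0
```

send_rows(
  series=[
    [[0, 0, 0, 0, 0, -0.18, 1], [0, 0, 0, 0, 0, -0.18, 1], [0, 0, 0, 0, 0, -0.18, 1], [0, 0, 0, 0, 0, -0.14, 1], [4.5, 3.0, 0, 0, 0, 0, 1], [4.5, 3.0, 0, 0, 0, 0, 1], [4.5, 3.0, 0, 0, 0, 0, 1], [4.5, 3.0, 0, 0, 0, 0, 1], [0, 0, 0, 0, 0, 0, 1]],
  ],
)

```text
time: 9.85
eef_pos: [0.572, 0.1353, 0.156]
tcp_rot: [0.717, 0.698, 0.0, 0.0]
contact_force: [-0.7, -1.2, -0.4]
opening: 0.998
finger_force: 0.0
```

```bash
python3 - <<'E'
from h import *
B=np.array([.5705,.0925,.033]);T=tilt(-.03,-np.pi/6);d=T.as_matrix()[:,2]
plan(((*(B-d*.08)[:2],.157),T),(B-.08*d,None),(B+.024*d,None))
s=ctrl.get_state();c=ctrl.read_camera("wrist");cv2.imwrite("pics/w2.png",c["img"][:,:,::-1])
im=cv2.cvtColor(c["img"],cv2.COLOR_RGB2HSV)
c=ctrl.read_camera("top");m=cv2.inRange(cv2.cvtColor(c["img"],cv2.COLOR_RGB2HSV),(8,160,100),(17,255,255));print(rect(c,m,.064,(205,220,320,270)))
E
```

```text
t 9.85 p [0.572  0.1353 0.156 ] yaw 1.544 q [0.06 0.17 1.86 0.   1.11 0.09] open 0.998 F [-0.7 -1.2 -0.4]
shift cm [-0.29 -0.02 -0.1 ] then turn [ 0.001 -0.524  0.003]
shift cm [ 2.74 -0.    4.74] then turn [0. 0. 0.]
shift cm [ 0.   0.  10.4] then turn [0. 0. 0.]
[((426.9678955078125, 77.22621154785156), (60.706478118896484, 46.703277587890625), 8.843683242797852), ((433.1679992675781, 21.349834442138672), (61.56258010864258, 38.96371841430664), 8.072691917419434), ((452.51812744140625, -103.1023178100586), (59.9519157409668, 37.34051513671875), 9.751935005187988)]
```

View pics/w2.png

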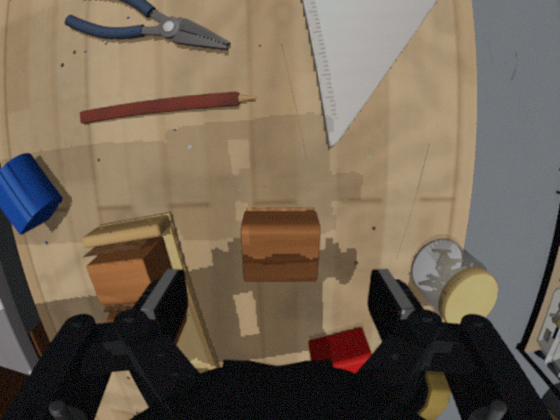

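The wrist view shows the loose block square between the open fingers, with its ends at x≈242 and 319 and its near edge at y≈281. The tray is at the left and the red look-alike is at (340,350).

```bash
python3 - <<'E'
from h import *
s=ctrl.get_state();c=ctrl.read_camera("wrist")
for p in[(245,281),(318,281),(242,243),(320,243),(243,209),(318,209)]: print(p,[np.round(wray(c,s,p,z)[:2],4).tolist() for z in(.054,.035,.015)])
im=c["img"]
print([im[r,280].tolist() for r in range(200,292,6)])
E
```

```text
(245, 281) [[0.5412, 0.074], [0.5387, 0.0637], [0.5361, 0.0528]]
(318, 281) [[0.6038, 0.0721], [0.6062, 0.0616], [0.6087, 0.0505]]
(242, 243) [[0.5411, 0.1094], [0.5386, 0.1017], [0.536, 0.0937]]
(320, 243) [[0.6048, 0.1074], [0.6072, 0.0997], [0.6098, 0.0915]]
(243, 209) [[0.5438, 0.1381], [0.5415, 0.1327], [0.5391, 0.1271]]
(318, 209) [[0.6029, 0.1364], [0.6052, 0.1309], [0.6076, 0.125]]
[[121, 99, 69], [88, 54, 33], [74, 47, 25], [117, 75, 45], [142, 92, 50], [128, 84, 46], [124, 82, 51], [127, 83, 48], [130, 82, 48], [90, 55, 28], [79, 54, 37], [97, 59, 36], [96, 62, 39], [99, 83, 57], [108, 90, 67], [108, 90, 67]]
```

send_rows(
  series=[
    [[0.05, 0.15, 0, 0, -0.175, 0, 1], [0, 0, 0, 0, -0.175, 0, 1], [0, 0, 0, 0, -0.174, 0, 1], [1.4, 0, 2.35, 0, 0, 0, 1], [1.4, 0, 2.35, 0, 0, 0, 1], [0, 0, 2, 0, 0, 0, 1], [0, 0, 2, 0, 0, 0, 1], [0, 0, 2, 0, 0, 0, 1], [0, 0, 0, 0, 0, 0, 1]],
  ],
)

```text
time: 11.12
eef_pos: [0.5703, 0.1022, 0.0481]
tcp_rot: [0.694, 0.672, -0.187, 0.179]
contact_force: [-0.2, 0.5, -0.0]
opening: 1.006
finger_force: 0.0
```

```bash
python3 - <<'E'
from h import *
B=np.array([.572,.096,.033]);T=tilt(-.03,-np.pi/6);d=T.as_matrix()[:,2]
plan((B+.024*d,T))
s=ctrl.get_state();c=ctrl.read_camera("wrist");cv2.imwrite("pics/w3.png",c["img"][:,:,::-1])
E
```

```text
t 11.12 p [0.5703 0.1022 0.0481] yaw 1.54 q [ 0.21  0.42  1.84 -0.58  1.1   0.57] open 1.006 F [-0.2  0.5 -0. ]
shift cm [0.23 0.21 4.01] then turn [-0.004  0.001 -0.001]
```

View pics/w3.png

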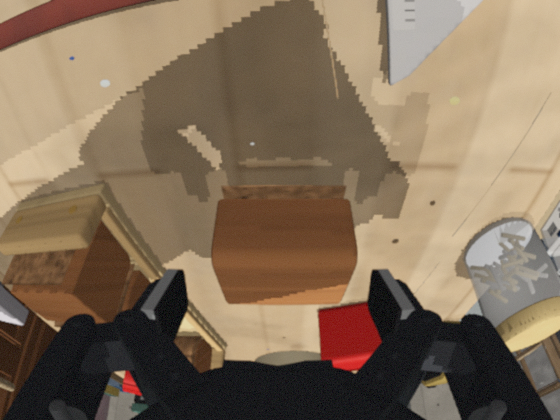

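The block spans x≈212–357 and the finger gap spans 187–370, so shift right about 2.5 mm and descend.

send_rows(
  series=[
    [[0.2, 0.25, 0.8, 0, 0, 0, 1], [0, 0, 0.8, 0, 0, 0, 1], [0, 0, 0.8, 0, 0, 0, 1], [0, 0, 0.8, 0, 0, 0, 1], [0, 0, 0.8, 0, 0, 0, 1], [0, 0, 0, 0, 0, 0, 1]],
  ],
)

```text
time: 11.92
eef_pos: [0.5727, 0.0848, 0.0131]
tcp_rot: [0.693, 0.672, -0.187, 0.18]
contact_force: [0.6, 0.5, 0.4]
opening: 0.999
finger_force: 0.0
```

send_rows(
  series=[
    [[0, 0, 0, 0, 0, 0, 0.75], [0, 0, 0, 0, 0, 0, 0.65], [0, 0, 0, 0, 0, 0, 0.55], [0, 0, 0, 0, 0, 0, 0.5], [0, 0, 0, 0, 0, 0, 0.45], [0, 0, 0, 0, 0, 0, 0.4], [0, 0, 0, 0, 0, 0, 0.3], [0, 0, 0, 0, 0, 0, 0.2]],
  ],
  force=30,
)

```text
time: 12.92
eef_pos: [0.5735, 0.0854, 0.0145]
tcp_rot: [0.694, 0.672, -0.186, 0.18]
contact_force: [-2.3, 3.1, 5.6]
opening: 0.746
finger_force: 31.7
```

Gripped at 63 mm. Lift, then turn 90° about the block's x.

send_rows(
  series=[
    [[-0.5, 0, -0.87, 0, 0, 0, 0.2], [-1.0, 0, -1.73, 0, 0, 0, 0.2], [-1.5, 0, -2.6, 0, 0, 0, 0.2], [-1.5, 0, -2.6, 0, 0, 0, 0.2], [-0.5, 0, -0.87, 0, 0, 0, 0.2], [0, 0, 0, 0, 0.15, 0, 0.2], [0, 0, 0, 0, 0.15, 0, 0.2], [0, 0, 0, 0, 0.15, 0, 0.2], [0, 0, 0, 0, 0.15, 0, 0.2]],
  ],
)

```text
time: 14.05
eef_pos: [0.5732, 0.0853, 0.1143]
tcp_rot: [0.717, 0.696, 0.029, -0.028]
contact_force: [1.0, -1.0, -2.3]
opening: 0.748
finger_force: 31.4
```

send_rows(
  series=[
    [[0, 0, 0, 0, 0.15, 0, 0.2], [0, 0, 0, 0, 0.15, 0, 0.2], [0, 0, 0, 0, 0.15, 0, 0.2], [0, 0, 0, 0, 0.15, 0, 0.2], [0, 0, 0, 0, 0.15, 0, 0.2], [0, 0, 0, 0, 0.15, 0, 0.2], [0, 0, 0, 0, 0.07, 0, 0.2], [0, 0, 0, 0, 0, 0, 0.2], [0, 0, 0, 0, 0, 0, 0.2]],
  ],
)

```text
time: 15.18
eef_pos: [0.5735, 0.0854, 0.1142]
tcp_rot: [0.622, 0.603, 0.358, -0.347]
contact_force: [-1.0, 0.0, -0.5]
opening: 0.745
finger_force: 31.5
```

```bash
python3 - <<'E'
from h import *
B=np.array([.54,.14,.028]);T=tilt(-.03,np.pi/3);d=T.as_matrix()[:,2]
plan((B+.024*d+[0,0,.04],T),(B+.024*d,None))
s=ctrl.read_camera("scene");cv2.imwrite("pics/s2.png",cv2.resize(s["img"][150:330,150:390,::-1],None,fx=3.3,fy=3.3,interpolation=cv2.INTER_CUBIC))
E
```

```text
t 15.18 p [0.5735 0.0854 0.1142] yaw 1.541 q [-0.4   0.4   1.93  0.95  1.45 -0.82] open 0.745 F [-1.   0.  -0.5]
shift cm [-1.3  -3.52  9.35] then turn [ 0.001  0.003 -0.   ]
shift cm [-3.46  0.    2.  ] then turn [0. 0. 0.]
```

View pics/s2.png

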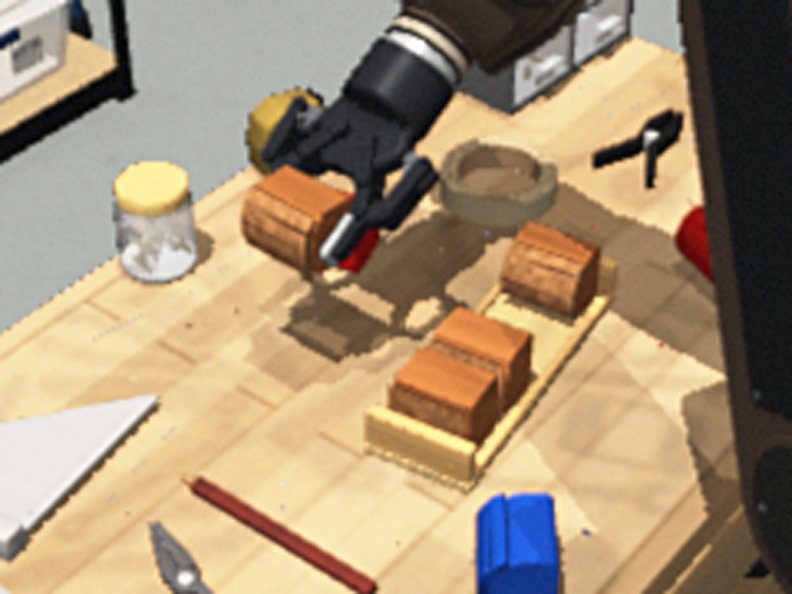

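The block (290,215) is held on its side with its cork sole facing the tray's +y, like the rest. The row is spread, with slight at (480,340) and round at (550,265). Now lower it onto the open bench.

send_rows(
  series=[
    [[-0.3, -0.9, 2.35, 0, 0, 0, 0.2], [-0.3, -0.9, 2.35, 0, 0, 0, 0.2], [-0.35, -0.9, 2.35, 0, 0, 0, 0.2], [-0.35, -0.8, 2.3, 0, 0, 0, 0.2], [-0.87, 0, 0.5, 0, 0, 0, 0.2], [-0.87, 0, 0.5, 0, 0, 0, 0.2], [-0.6, 0, 0.35, 0, 0, 0, 0.2], [-0.35, 0, 0.2, 0, 0, 0, 0.2], [0, 0, 0, 0, 0, 0, 0.2]],
  ],
)

```text
time: 16.35
eef_pos: [0.541, 0.1604, 0.0249]
tcp_rot: [0.622, 0.603, 0.359, -0.348]
contact_force: [-0.2, 0.0, -1.5]
opening: 0.743
finger_force: 31.5
```

send_rows(
  series=[
    [[-0.26, 0, 0.15, 0, 0, 0, 0.2], [-0.17, 0, 0.1, 0, 0, 0, 0.2], [0, 0, 0, 0, 0, 0, 0.2]],
  ],
)

```text
time: 16.73
eef_pos: [0.5407, 0.1608, 0.02]
tcp_rot: [0.622, 0.603, 0.359, -0.348]
contact_force: [-1.1, -0.5, -1.6]
opening: 0.741
finger_force: 31.5
```

send_rows(
  series=[
    [[-0.17, 0, 0.1, 0, 0, 0, 0.2], [0, 0, 0, 0, 0, 0, 0.2]],
  ],
)

```text
time: 16.98
eef_pos: [0.5406, 0.1608, 0.0179]
tcp_rot: [0.622, 0.603, 0.359, -0.348]
contact_force: [-0.0, -0.1, -0.5]
opening: 0.748
finger_force: 31.5
```

send_rows(
  series=[
    [[-0.17, 0, 0.1, 0, 0, 0, 0.2], [0, 0, 0, 0, 0, 0, 0.2]],
  ],
)

```text
time: 17.23
eef_pos: [0.5407, 0.1608, 0.0159]
tcp_rot: [0.622, 0.603, 0.359, -0.348]
contact_force: [0.0, -0.1, -1.5]
opening: 0.749
finger_force: 31.5
```

send_rows(
  series=[
    [[-0.17, 0, 0.1, 0, 0, 0, 0.2], [0, 0, 0, 0, 0, 0, 0.2]],
  ],
)

```text
time: 17.48
eef_pos: [0.5406, 0.1609, 0.0139]
tcp_rot: [0.622, 0.603, 0.359, -0.348]
contact_force: [-0.4, -0.4, -1.6]
opening: 0.749
finger_force: 31.5
```

send_rows(
  series=[
    [[-0.13, 0, 0.08, 0, 0, 0, 0.2], [0, 0, 0, 0, 0, 0, 0.2]],
  ],
)

```text
time: 17.73
eef_pos: [0.5408, 0.1609, 0.0126]
tcp_rot: [0.622, 0.603, 0.359, -0.348]
contact_force: [0.2, 0.0, -0.9]
opening: 0.745
finger_force: 31.6
```

send_rows(
  series=[
    [[-0.13, 0, 0.08, 0, 0, 0, 0.2], [0, 0, 0, 0, 0, 0, 0.2]],
  ],
)

```text
time: 17.98
eef_pos: [0.5409, 0.161, 0.0126]
tcp_rot: [0.621, 0.603, 0.36, -0.349]
contact_force: [-2.4, -1.4, 6.2]
opening: 0.745
finger_force: 32.2
```

send_rows(
  series=[
    [[-0.13, 0, 0.08, 0, 0, 0, 0.2], [0, 0, 0, 0, 0, 0, 0.2]],
  ],
)

```text
time: 18.23
eef_pos: [0.5411, 0.1612, 0.0126]
tcp_rot: [0.62, 0.603, 0.36, -0.35]
contact_force: [-5.5, -3.8, 12.0]
opening: 0.749
finger_force: 32.7
```

Contact with the bench, so release and back out along the tool.

send_rows(
  series=[
    [[0.15, 0, -0.08, 0, 0, 0, 0.5], [0, 0, 0, 0, 0, 0, 0.7], [0, 0, 0, 0, 0, 0, 1], [0, 0, 0, 0, 0, 0, 1], [0, 0, -2.5, 0, 0, 0, 1], [0, 0, -3.5, 0, 0, 0, 1], [0, 0, -3, 0, 0, 0, 1], [2.6, 0, -1.5, 0, 0, 0, 1], [3.5, 0, -2, 0, 0, 0, 1], [2.6, 0, -1.5, 0, 0, 0, 1]],
  ],
)

```text
time: 19.48
eef_pos: [0.5385, 0.0833, 0.158]
tcp_rot: [0.622, 0.603, 0.359, -0.347]
contact_force: [-0.0, 0.7, -1.7]
opening: 1.0
finger_force: 0.0
```

send_rows(
  series=[
    [[0, 0, 0, 0, -0.175, 0, 1], [0, 0, 0, 0, -0.175, 0, 1], [0, 0, 0, 0, -0.175, 0, 1], [0, 0, 0, 0, -0.175, 0, 1], [0, 0, 0, 0, -0.175, 0, 1], [0, 0, 0, 0, -0.175, 0, 1], [0, 0, 0, 0, 0, 0, 1]],
  ],
)

```text
time: 20.35
eef_pos: [0.5381, 0.0856, 0.1568]
tcp_rot: [0.717, 0.698, -0.001, 0.001]
contact_force: [-0.5, 0.7, 0.2]
opening: 1.0
finger_force: 0.0
```

```bash
python3 - <<'E'
from h import *
B=np.array([.54,.14,.15])
plan((B,down(np.pi/2-.03)))
s=ctrl.get_state();c=ctrl.read_camera("wrist");cv2.imwrite("pics/w4.png",c["img"][:,:,::-1])
c=ctrl.read_camera("top");m=cv2.inRange(cv2.cvtColor(c["img"],cv2.COLOR_RGB2HSV),(8,160,70),(17,255,255));print(rect(c,m,.056,(190,175,245,222)))
E
```

```text
t 20.35 p [0.5381 0.0856 0.1568] yaw 1.544 q [-0.03  0.08  1.96 -0.    1.1   0.  ] open 1.0 F [-0.5  0.7  0.2]
shift cm [5.44 0.05 0.66] then turn [0.    0.003 0.003]
[]
```

View pics/w4.png

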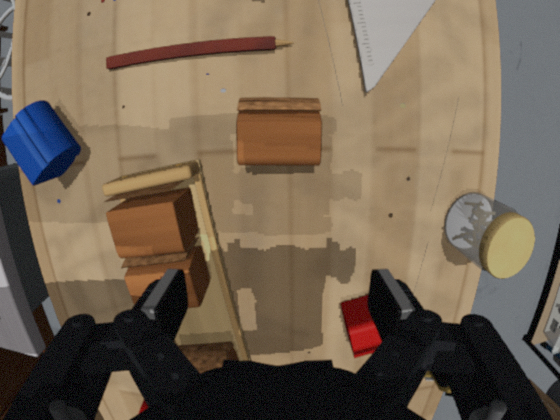

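The block lies on its flank with its cork strip at y≈98–112 (the +y side). Its flank face spans (237–321, 112–165) and it is square. The rest is undisturbed.

```bash
python3 - <<'E'
from h import *
s=ctrl.get_state();c=ctrl.read_camera("wrist")
for p,z in[((238,165),.053),((320,165),.053),((237,113),.056),((321,113),.056),((239,98),.028),((319,98),.028)]: print(p,np.round(wray(c,s,p,z),4))
E
```

```text
(238, 165) [0.5093 0.1237 0.053 ]
(320, 165) [0.5722 0.1218 0.053 ]
(237, 113) [0.5108 0.1635 0.056 ]
(321, 113) [0.573  0.1617 0.056 ]
(239, 98) [0.5095 0.1766 0.028 ]
(319, 98) [0.5753 0.1746 0.028 ]
```

send_rows(
  series=[
    [[3.1, 0.1, 0, 0, 0, 0, 1], [3.1, 0.05, 0, 0, 0, 0, 1], [0, 0, 2.8, 0, 0, 0, 1], [0, 0, 2.8, 0, 0, 0, 1], [0, 0, 2.4, 0, 0, 0, 1], [0, 0, 2.0, 0, 0, 0, 1], [0, 0, 2.0, 0, 0, 0, 1], [0, 0, 1.5, 0, 0, 0, 1], [0, 0, 0.8, 0, 0, 0, 1], [0, 0, 0, 0, 0, 0, 1]],
  ],
)

```text
time: 21.75
eef_pos: [0.5415, 0.1449, 0.0129]
tcp_rot: [0.718, 0.696, -0.002, 0.001]
contact_force: [0.6, 0.5, -0.0]
opening: 1.0
finger_force: 0.0
```

send_rows(
  series=[
    [[0, 0, 0, 0, 0, 0, 0.75], [0, 0, 0, 0, 0, 0, 0.65], [0, 0, 0, 0, 0, 0, 0.55], [0, 0, 0, 0, 0, 0, 0.5], [0, 0, 0, 0, 0, 0, 0.45], [0, 0, 0, 0, 0, 0, 0.4], [0, 0, 0, 0, 0, 0, 0.3], [0, 0, 0, 0, 0, 0, 0.2]],
  ],
)

```text
time: 22.75
eef_pos: [0.542, 0.1449, 0.0137]
tcp_rot: [0.718, 0.696, -0.001, 0.002]
contact_force: [-0.1, 0.2, 2.7]
opening: 0.742
finger_force: 34.5
```

send_rows(
  series=[
    [[0, 0, -1, 0, 0, 0, 0.2], [0, 0, -2, 0, 0, 0, 0.2], [0, 0, -3, 0, 0, 0, 0.2], [0, 0, -3, 0, 0, 0, 0.2], [0, 0, -3, 0, 0, 0, 0.2], [0, 0, -1, 0, 0, 0, 0.2], [0, 0, 0, 0, 0, -0.09, 0.2], [0, 0, 0, 0, 0, -0.08, 0.2], [0, 0, 0, 0, 0, 0, 0.2]],
  ],
)

```text
time: 23.88
eef_pos: [0.5412, 0.1453, 0.1428]
tcp_rot: [0.657, 0.754, -0.002, 0.001]
contact_force: [0.0, -1.0, -1.5]
opening: 0.752
finger_force: 34.2
```

```bash
python3 - <<'E'
from h import *
D=down(np.pi/2+.14)
plan((( .4452,-.038,.144),D),((.4452,-.038,.022),None))
s=ctrl.get_state();c=ctrl.read_camera("wrist");cv2.imwrite("pics/w5.png",c["img"][:,:,::-1])
E
```

```text
t 23.88 p [0.5412 0.1453 0.1428] yaw 1.709 q [ 0.08  0.13  1.93 -0.    1.08 -0.05] open 0.752 F [ 0.  -1.  -1.5]
shift cm [-16.83 -12.03  -0.03] then turn [-0.002  0.004 -0.002]
shift cm [ 0.   0.  12.2] then turn [0. 0. 0.]
```

View pics/w5.png

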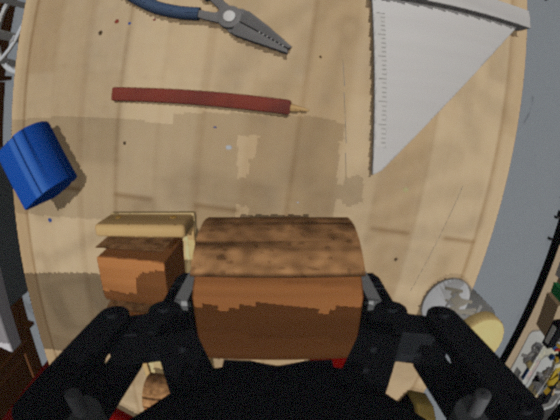

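The block is held level and square, with its cork at y≈217–277 and its flank at y≈277–358. I'll work out its offset in the grip.

```bash
python3 - <<'E'
from h import *
s=ctrl.get_state();c=ctrl.read_camera("wrist");R=Rot.from_quat(s["tcp_rot"])
for p,z in[((280,217),.158),((280,277),.184),((280,358),.183),((193,277),.184),((365,277),.184),((195,300),.186),((363,300),.186)]: print(p,np.round(R.inv().apply(wray(c,s,p,z)-s["eef_pos"])*1000,1))
E
```

```text
(280, 217) [ 34.5   1.6 -15.2]
(280, 277) [ 20.3   1.4 -41.2]
(280, 358) [-19.4   1.6 -40. ]
(193, 277) [ 19.7 -30.2 -41.1]
(365, 277) [ 19.7  32.4 -41.2]
(195, 300) [ 11.  -29.9 -43.1]
(363, 300) [ 11.   32.2 -43.2]
```

send_rows(
  series=[
    [[-4.2, -3, 0, 0, 0, 0, 0.2], [-4.2, -3, 0, 0, 0, 0, 0.2], [-4.2, -3, 0, 0, 0, 0, 0.2], [-4.3, -3, 0, 0, 0, 0, 0.2], [0, 0, 0, 0, 0, 0, 0.2], [0, 0, 0, 0, 0, 0, 0.2]],
  ],
)

```text
time: 24.72
eef_pos: [0.4465, -0.0386, 0.1443]
tcp_rot: [0.657, 0.754, -0.001, 0.001]
contact_force: [-0.5, -0.1, -1.6]
opening: 0.742
finger_force: 34.3
```

```bash
python3 - <<'E'
from h import *
plan(((.4454,-.039,.144),down(np.pi/2+.14)),((.4454,-.039,.022),None))
E
```

```text
t 24.73 p [ 0.4465 -0.0386  0.1443] yaw 1.708 q [-0.31 -0.14  2.19 -0.    1.08 -0.45] open 0.742 F [-0.5 -0.1 -1.6]
shift cm [-0.02 -0.11  0.03] then turn [-0.     0.004 -0.002]
shift cm [ 0.   0.  12.2] then turn [0. 0. 0.]
```

send_rows(
  series=[
    [[0, -0.1, 2.0, 0, 0, 0, 0.2], [0, 0, 2.5, 0, 0, 0, 0.2], [0, 0, 1.5, 0, 0, 0, 0.2], [0, 0, 1.0, 0, 0, 0, 0.2], [0, 0, 1.0, 0, 0, 0, 0.2], [0, 0, 1.0, 0, 0, 0, 0.2], [0, 0, 0, 0, 0, 0, 0.2]],
  ],
)

```text
time: 25.6
eef_pos: [0.4448, -0.039, 0.0534]
tcp_rot: [0.656, 0.754, -0.002, 0.001]
contact_force: [0.1, 0.1, -1.1]
opening: 0.742
finger_force: 34.3
```

send_rows(
  series=[
    [[0, 0, 0.8, 0, 0, 0, 0.2], [0, 0, 0.8, 0, 0, 0, 0.2], [0, 0, 0.6, 0, 0, 0, 0.2], [0, 0, 0, 0, 0, 0, 0.2]],
  ],
)

```text
time: 26.1
eef_pos: [0.4448, -0.0391, 0.0315]
tcp_rot: [0.656, 0.754, -0.002, 0.001]
contact_force: [-0.6, -0.1, -1.1]
opening: 0.742
finger_force: 34.3
```

Free entry. Lower to the floor.

send_rows(
  series=[
    [[0, 0, 0.4, 0, 0, 0, 0.2], [0, 0, 0.3, 0, 0, 0, 0.2], [0, 0, 0, 0, 0, 0, 0.2]],
  ],
)

```text
time: 26.48
eef_pos: [0.4451, -0.0392, 0.0249]
tcp_rot: [0.656, 0.755, -0.002, 0.001]
contact_force: [0.5, -0.4, -1.3]
opening: 0.747
finger_force: 34.3
```

send_rows(
  series=[
    [[0, 0, 0.2, 0, 0, 0, 0.2], [0, 0, 0, 0, 0, 0, 0.2]],
  ],
)

```text
time: 26.72
eef_pos: [0.4453, -0.0392, 0.0231]
tcp_rot: [0.656, 0.755, -0.002, 0.001]
contact_force: [0.4, -0.7, -0.5]
opening: 0.749
finger_force: 34.3
```

send_rows(
  series=[
    [[0, 0, 0.15, 0, 0, 0, 0.2], [0, 0, 0, 0, 0, 0, 0.2]],
  ],
)

```text
time: 26.98
eef_pos: [0.4455, -0.0393, 0.0217]
tcp_rot: [0.656, 0.754, -0.001, 0.001]
contact_force: [-0.7, 0.1, -0.9]
opening: 0.745
finger_force: 34.4
```

send_rows(
  series=[
    [[0, 0, 0.1, 0, 0, 0, 0.2], [0, 0, 0, 0, 0, 0, 0.2]],
  ],
)

```text
time: 27.22
eef_pos: [0.4455, -0.0394, 0.0217]
tcp_rot: [0.656, 0.755, -0.002, 0.001]
contact_force: [-4.8, 0.6, 8.1]
opening: 0.751
finger_force: 35.3
```

On the floor. Release and rise.

send_rows(
  series=[
    [[0, 0, -0.1, 0, 0, 0, 0.55], [0, 0, 0, 0, 0, 0, 0.7], [0, 0, 0, 0, 0, 0, 0.9], [0, 0, 0, 0, 0, 0, 0.9], [0, 0, -1.0, 0, 0, 0, 0.9], [0, 0, -2.5, 0, 0, 0, 0.9], [0, 0, -4, 0, 0, 0, 0.9], [0, 0, -4, 0, 0, 0, 0.9], [0, 0, -4, 0, 0, 0, 0.9]],
  ],
)

```text
time: 28.35
eef_pos: [0.4452, -0.0386, 0.1786]
tcp_rot: [0.656, 0.755, -0.001, 0.002]
contact_force: [-0.2, -0.3, 0.4]
opening: 0.951
finger_force: 0.0
```

send_rows(
  series=[
    [[0, 4, -2, 0, 0, 0, 0.9], [-4, 4, -2, 0, 0, 0, 0.9], [-5, 2, 0, 0, 0, 0, 0.9], [-5, 2, 0, 0, 0, 0, 0.9], [-5, 0, 0, 0, 0, 0, 0.9], [-5, 0, 0, 0, 0, 0, 0.9], [-5, 0, 0, 0, 0, 0, 0.9], [0, 0, 0, 0, 0, 0, 0.9], [0, 0, 0, 0, 0, 0, 0.9]],
  ],
)

```text
time: 29.48
eef_pos: [0.6042, -0.3086, 0.2178]
tcp_rot: [0.656, 0.754, -0.001, 0.001]
contact_force: [-0.2, 1.0, 0.7]
opening: 0.952
finger_force: 0.0
```

```bash
python3 - <<'E'
from h import *
plan()
c=ctrl.read_camera("top");m=cv2.inRange(cv2.cvtColor(c["img"],cv2.COLOR_RGB2HSV),(8,160,70),(17,255,255));
for r in rect(c,m,.064,(205,218,320,272)): print(intray(np.array(r[0])/1000),r[1:])
a=cv2.resize(c["img"][165:285,180:345,::-1],None,fx=3.4,fy=3.4,interpolation=cv2.INTER_CUBIC)[:,:540]
s=ctrl.read_camera("scene")["img"][200:310,220:350,::-1];s=cv2.resize(s,(int(130*408/110)//2*1,204),interpolation=cv2.INTER_CUBIC)
b=np.zeros((a.shape[0],s.shape[1],3),np.uint8);b[:204]=s
cv2.imwrite("pics/end.png",np.hstack([a,b]))
E
```

```text
t 29.48 p [ 0.6042 -0.3086  0.2178] yaw 1.71 q [-0.62  0.3   1.58 -0.    1.26 -0.76] open 0.952 F [-0.2  1.   0.7]
[-0.0031  0.0587] ((61.19969940185547, 103.2073745727539), 5.931472301483154)
[ 0.0003 -0.0291] ((61.377105712890625, 44.45280456542969), 9.076260566711426)
[-0.0004 -0.0947] ((59.97148513793945, 38.79368209838867), 8.20623779296875)
```

View pics/end.png

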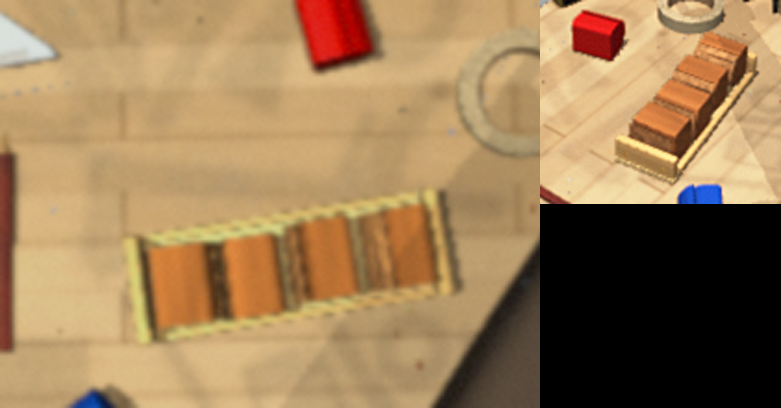

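The four blocks lie flat in the tray in order (180,285), (253,277), (328,258) and (405,245), evenly spaced and with their soles facing left (+y).

```bash
python3 -c "
from plant import ctrl
print(ctrl.sign_off())"
```

```text
the job is handed in; nothing more can be done
None
```

The loose block now lies on its flank in the tray between the slight and the round block, sole facing like the others; the last camera views showed all four flat and in order, and I handed the job in at about 30 s (no verdict came back).

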